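# Tap the bench-pin wedge tight

### The job

The wooden bench pin on the jeweller's bench is loose in its clamp. Pick up the small steel-headed hammer and tap the clamp's wedge sideways into its slot with two or more separate taps, lifting the hammer away from the wedge in between, until it stops advancing and sits tight; move the wedge with the hammer only, not with the gripper. Then lay the hammer down on the bench top, without dropping it, and let go.

Things in the scene. Friction and masses are not known exactly. Their poses are not given: they have to be found in the camera images.
- hammer: Loose hammer, 0.24 kg, pale handle, steel head. Origin on its underside; x along the handle to the head, y along the head. All axes 16 mm above the underside. Handle x = -125 to 110 mm; grip its 16 mm thick neck near x = 50. Head at x = 100: flat striking face, 32 mm wide, at y = -42, looking to -y; ball end at y = 38. Starts left or right of the clamp, head away from the robot, face to the right
- wedge (a joint): Travel of the clamp's wedge, m: starts at 0 to 0.006, grows as it is driven in, 0.030 = tight against its stop. Moves only when pushed with over 7 N, stays where left, no spring back
- wedge_butt (a point): Middle of the broad end of the clamp's wedge, the face to hit: 36 mm wide, 28 mm high, centre 32 mm above the bench; it moves with the wedge. y points out of this face; the wedge goes in along -y, z up. Pale wood, 110 mm long, tapering to 22 mm. The butt stands out 45 mm from the clamp's +y side at travel 0, 15 mm when tight. A smaller loose wedge lying about is not it
- clamp: Clamp fixed to the bench: dark board 190 (x) by 130 (y) by 18 mm, two dark fences along y, 42 mm high, and between them the mid-brown bench pin, 40 mm high, its V-notched end 47 mm out at -y, and the wedge, 46 mm high, beside the fence at -x. Origin on its underside, mid-way along y and 5 mm to -x of the board's middle; axes as wedge_butt's. Bare bench on its +y side

How it is judged:
By the outcome, as a careful person would: the job done as asked, in the order asked, and still so for the second after the job is handed in, with the robot touching nothing.
It also fails if it takes over 51 s, if anything falls off the work surface, if the arm or the gripper's body presses on something with over 40 N, if the wrist force passes 120 N, or if a joint passes its speed limit or range.

### The arm

A 6-joint arm with a two-finger parallel gripper is mounted at the origin on the work surface. World frame = base frame: x ahead of the robot, y to its left, z up, the work surface at z = 0. Lengths are in mm, angles in degrees, forces in N, time in s.
With the tool pointing down it reaches from about 275 to 750 mm from the base axis. Payload 10.2 kg.
Tool frame: the origin (TCP) lies on the centre line of the jaws, within the pads' length; the fingertips stand manip.tip_extent ahead of it and the grasp point (between the pads) lies 11 mm behind it (manip.tip_extent is the distance from the TCP to the fingertips, in mm); z points along the fingers, x is the direction in which the jaws open and shut, and the axes are right-handed (so a half turn about z gives the same grasp; the last joint's range is limited). The gripper opens to 88 mm and grips with 3 to 60 N. Pads are 18 mm wide; open, the fingers measure 123 mm over their backs; the gripper's body (75 mm by 187 mm) begins 45 mm behind the grasp point.
Start: joints at [56.413, 17.928, 85.812, -0, 76.261, -12.8], TCP at [186.332, 490.828, 246.72] pointing down, gripper open.
Joint ranges: [-168.41, 168.41], [-55.51, 124.54], [10.69, 146.95], [-70.63, 250.63], [1, 178], [-165.06, 165.06]. Speed limits (degrees/s): [136.94, 136.94, 172.46, 180, 180, 180].

### API

Orientations are given as [roll, pitch, yaw] about the fixed x, y, z axes, in that order (R = Rz(yaw) Ry(pitch) Rx(roll)).
In Python, from plant import monitor, imaging, manip gives the robot as it stands.
- The arm moves only by the tool carry_out, never from a script. Its argument "increments" is text: rows parted by semicolons, each of 7 numbers parted by spaces: the gripper's target within -1 to 1 (fully open at 1, half-way at 0, shut at -1), then the shift along the tool's x, y, z in mm, then the turn, a rotation vector about the tool's x, y, z in degrees. A call has 1 to 20 rows; each row is the pose to reach, as a shift and turn from the pose measured when the call began, along the tool's axes at that moment; what a row does not reach only later rows make up. A row lasts 1/8 s, in which the tool goes at most 62.5 mm and 10.7 degrees, less where a joint would pass 70% of its speed; a pose out of reach is approached as far as the arm can. A call with a gripper value outside its range is refused whole. The fingers move at their own pace and stop on an object; "newtons" is the grip in N (left out, the last holds). Time passes only in rows, so rows that repeat a pose let the fingers close. It gives the time, the measured TCP pose, the force and the opening at its end, in the units of the state.
- monitor.read_state(): the state, without advancing time (a new reading comes with each control period).
- imaging.read_camera(name): name is "side" or "top"; returns the picture (384x512x3 uint8, blue, green, red); there is no depth.
- imaging.camera_params(name): a dict with "fx", "fy", "cx", "cy" (pixels), "k1" (the pictures are not rectified: a ray, as slopes to the right and down, at radius r is drawn at 1 + k1 r^2 times it, then the intrinsics apply), "xyz" and "rotation" of the camera in the world. Camera axes: x right, y up, looking along -z (the intrinsics and any distortion apply to the point x, -y, -z); pixel columns grow to the right and rows downward; lengths in mm; the calibration is good to about 2 mm. A picture is of the moment at which its call begins. camera_params takes no time and is no camera call.
- manip.hand_in(): hands the job in, once; it reports no verdict.
The state is a dict: "clock": time; "qpos": joint angles; "joint_vel": joint speeds; "tau": joint torques, N m; "eef_pos": TCP position; "tcp_rot": TCP orientation; "ft_force": force on the tool from outside, world axes, zero at the start; "wrist_torque": the same for the moment, N m; "grip_width": finger opening in mm.
Only numpy, scipy, OpenCV 4.12 (cv2) and the standard library are available. Lean on these libraries where they do the work, as an engineer would, in place of code of your own. Each camera call takes 0.05 s, during which the arm holds its last target.

## Working session

There is one attempt and no reset: what is moved stays moved. The work goes in short steps, Python scripts to look and compute and a tool call to move; the robot and the scene stay as the last step left them, time stands still between calls to the robot, and variables do not carry over. Pictures are saved under pics/ and viewed, and the job is handed in when it is done.

Besides the shell and the picture viewer there is one more tool, called after "Emit:" by a JSON object that holds its "name" and its "arguments", one argument or row to a line. carry_out: Moves the arm, as the interface text tells. Its arguments: {"type":"object","properties":{"increments":{"type":"string"},"newtons":{"type":"number"}},"required":["increments"]}

```bash
mkdir -p pics; ls; python3 - <<'E'
from plant import monitor, imaging, manip
import cv2
for n in("top","side"):
    cv2.imwrite(f"pics/{n}0.png",imaging.read_camera(n)); print(imaging.camera_params(n))
print(monitor.read_state()); print(manip.tip_extent)
E
```

```text
pics
{'fx': 432.1148689974599, 'fy': 432.1148689974599, 'cx': 259.8962746371584, 'cy': 198.87387058178194, 'k1': 0.0025442717305742013, 'xyz': array([ 386.6810138 ,   -9.5218066 , 1041.06868781]), 'rotation': array([  9.2508973 ,  -0.11023575, -89.44703085])}
{'fx': 460.47886199549606, 'fy': 460.47886199549606, 'cx': 255.12107492488713, 'cy': 190.16165432572643, 'k1': -0.11496705636540452, 'xyz': array([  68.62775671, -677.33082858,  716.28084817]), 'rotation': array([ 51.75182591,   1.00927695, -35.64409625])}
{'clock': 0.1, 'qpos': array([ 5.64146786e+01,  1.79551219e+01,  8.58483507e+01, -2.77061576e-03,
        7.62606250e+01, -1.27984454e+01]), 'joint_vel': array([ 0.01479528, -0.11647365, -0.1744159 , -0.08495133, -0.08442596,
       -0.08486255]), 'tau': array([ 2.37185661e-03, -4.02805245e+01, -2.52645636e+01,  6.94689271e-02,
        3.41592554e-02, -3.90682123e-05]), 'eef_pos': array([186.21155208, 490.64607272, 246.23684161]), 'tcp_rot': array([-1.79988425e+02,  6.31011691e-02,  6.92137899e+01]), 'ft_force': array([-0.52540529,  0.14251727, -0.59098332]), 'wrist_torque': array([-0.00691882,  0.04919431, -0.01323689]), 'grip_width': 88.26609438001083}
8.0
```

View pics/top0.png

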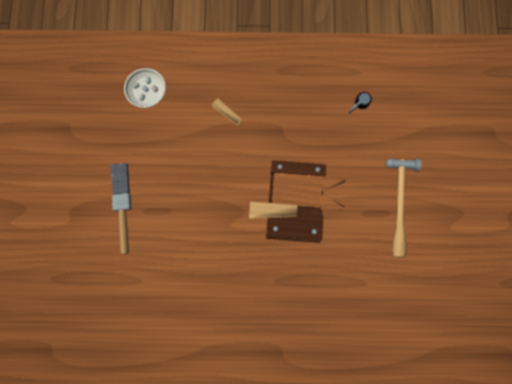

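View pics/side0.png

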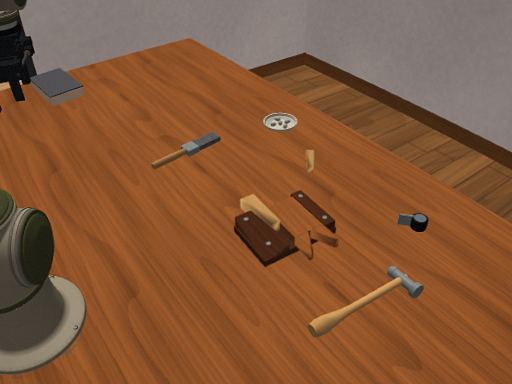

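```bash
cat > h.py <<'E'
import numpy as np, cv2
from scipy.spatial.transform import Rotation as R
from plant import monitor, imaging, manip
def ray(n,uv):
    p=imaging.camera_params(n); d=np.array([(uv[0]-p['cx'])/p['fx'],(uv[1]-p['cy'])/p['fy']]); q=d.copy()
    for _ in range(10): q=d/(1+p['k1']*(q@q))
    v=R.from_euler('xyz',p['rotation'],degrees=True).apply([q[0],-q[1],-1]); return p['xyz'],v
def onz(n,uv,z):
    o,v=ray(n,uv); return o+v*(z-o[2])/v[2]
def proj(n,P):
    p=imaging.camera_params(n); c=R.from_euler('xyz',p['rotation'],degrees=True).inv().apply(np.asarray(P)-p['xyz'])
    q=np.array([c[0],-c[1]])/-c[2]; q=q*(1+p['k1']*(q@q)); return q*p['fx']+[p['cx'],p['cy']]
def crop(n,x0,y0,w,h,s,out,im=None):
    im=imaging.read_camera(n) if im is None else im
    cv2.imwrite(out,cv2.resize(im[y0:y0+h,x0:x0+w],None,fx=s,fy=s,interpolation=cv2.INTER_CUBIC))
E
python3 - <<'E'
from h import *
t=cv2.imread('pics/top0.png'); s=cv2.imread('pics/side0.png')
crop('top',235,145,100,75*4//3,6,'pics/c1.png',t)
crop('top',370,145,80,120,5,'pics/c2.png',t)
crop('side',225,180,130,95,6,'pics/c3.png',s)
hs=cv2.cvtColor(t,cv2.COLOR_BGR2HSV)
for p in [(270,211),(400,190),(399,245),(350,300),(400,164),(227,110),(300,195)]: print(p,hs[p[1],p[0]])
E
```

```text
(270, 211) [ 17 119 195]
(400, 190) [ 18 118 216]
(399, 245) [ 18 119 206]
(350, 300) [ 12 165 125]
(400, 164) [ 92  23 142]
(227, 110) [ 17 121 190]
(300, 195) [ 13 164 149]
```

View pics/c1.png

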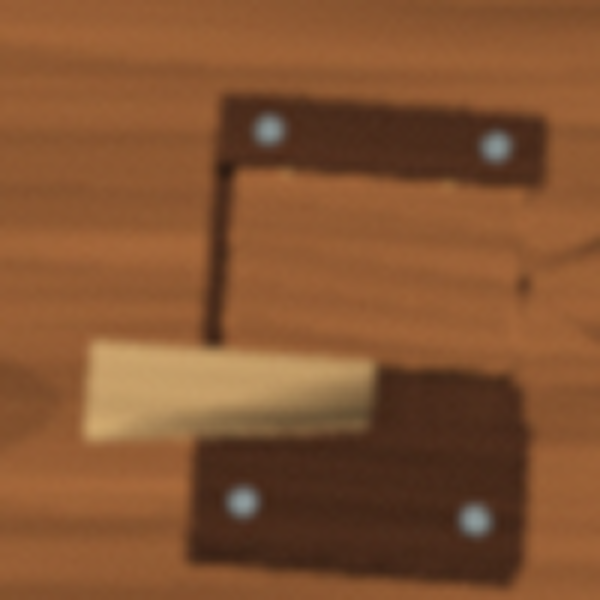

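View pics/c2.png

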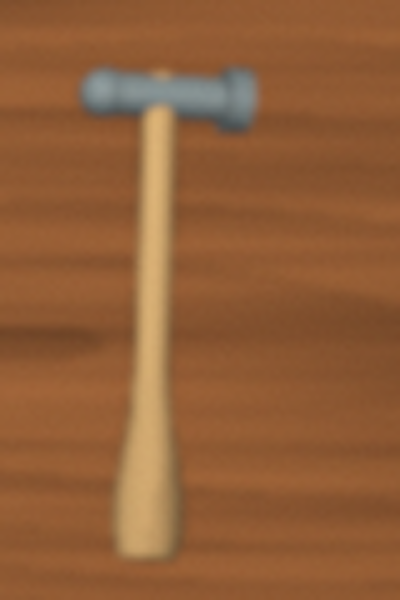

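View pics/c3.png

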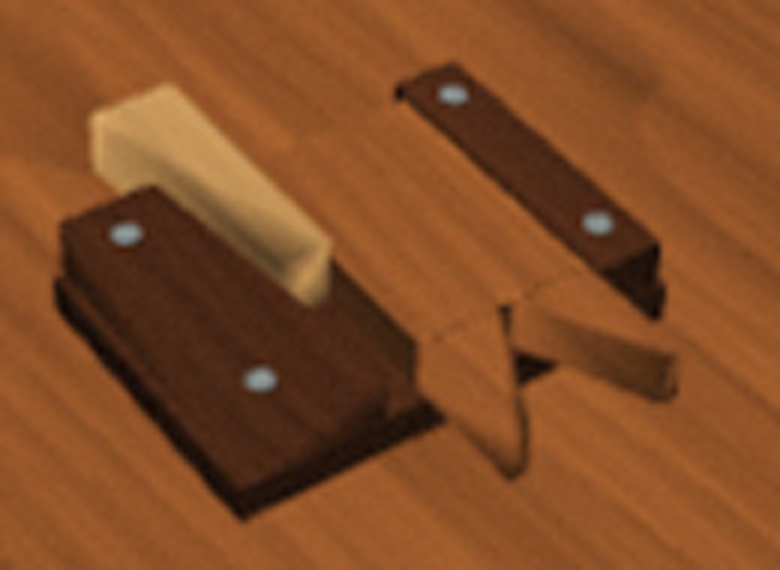

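```bash
python3 - <<'E'
from h import *
np.set_printoptions(precision=1,suppress=True)
f=lambda x,y,x0,y0,s:((x+.5)/s-.5+x0,(y+.5)/s-.5+y0)
T1=lambda x,y,z:onz('top',f(x,y,235,145,6),z)
T2=lambda x,y,z:onz('top',f(x,y,370,145,5),z)
S=lambda x,y,z:onz('side',f(x,y,225,180,6),z)
print('butt top',T1(91,342,46),T1(84,439,46)); print('butt side',S(93,118,46),S(167,85,46))
print('wedge tip',T1(375,362,46))
print('screws t',[T1(a,b,42) for a,b in((269,129),(496,147),(242,502),(475,520))])
print('screws s',[S(a,b,42) for a,b in((454,94),(598,223),(126,234),(261,380))])
t=cv2.imread('pics/top0.png');hs=cv2.cvtColor(t,cv2.COLOR_BGR2HSV)
m=cv2.inRange(hs,(14,60,150),(24,150,255)); m[:, :370]=0; m[:,450:]=0
ys,xs=np.nonzero(m); print(len(xs),ys.min(),ys.max())
for y in range(168,256,6):
    k=xs[ys==y]; 
    if len(k): print(y,k.min(),k.max(),onz('top',(k.mean(),y),16))
print('butt end',T2(147,558,16),'head ball',T2(81,91,16),'face',T2(258,98,16),T2(247,68,16),T2(247,131,16),'headmid',T2(200,95,20))
s=cv2.imread('pics/side0.png')
crop('side',300,255,130,90,6,'pics/c4.png',s)
E
```

```text
butt top [542.1  13.7  46. ] [504.2  15.9  46. ]
butt side [507.4  14.   46. ] [541.7  13.5  46. ]
wedge tip [535.4 -96.6  46. ]
screws t [array([628.7, -55.4,  42. ]), array([ 622.3, -145.1,   42. ]), array([480.8, -45.3,  42. ]), array([ 474.7, -135.3,   42. ])]
screws s [array([630.4, -53.9,  42. ]), array([ 624.1, -143.5,   42. ]), array([482. , -44.5,  42. ]), array([ 476.3, -134.4,   42. ])]
737 159 256
168 399 404 [ 633.2 -353.6   16. ]
174 398 404 [ 618.2 -351.7   16. ]
180 398 404 [ 603.4 -351.1   16. ]
186 398 403 [ 588.5 -349.3   16. ]
192 397 404 [ 573.8 -348.6   16. ]
198 397 403 [ 559.1 -346.8   16. ]
204 397 403 [ 544.5 -346.2   16. ]
210 397 403 [ 530.  -345.6   16. ]
216 396 402 [ 515.5 -342.6   16. ]
222 396 403 [ 501.1 -343.2   16. ]
228 395 403 [ 486.8 -341.4   16. ]
234 394 403 [ 472.5 -339.6   16. ]
240 393 403 [ 458.3 -337.8   16. ]
246 393 403 [ 444.1 -337.2   16. ]
252 393 403 [ 430.  -336.6   16. ]
butt end [ 420.2 -338.5   16. ] head ball [ 645.8 -315.9   16. ] face [ 643.1 -402.    16. ] [ 658.1 -397.4   16. ] [ 626.6 -395.8   16. ] headmid [ 643.4 -372.4   20. ]
```

View pics/c4.png

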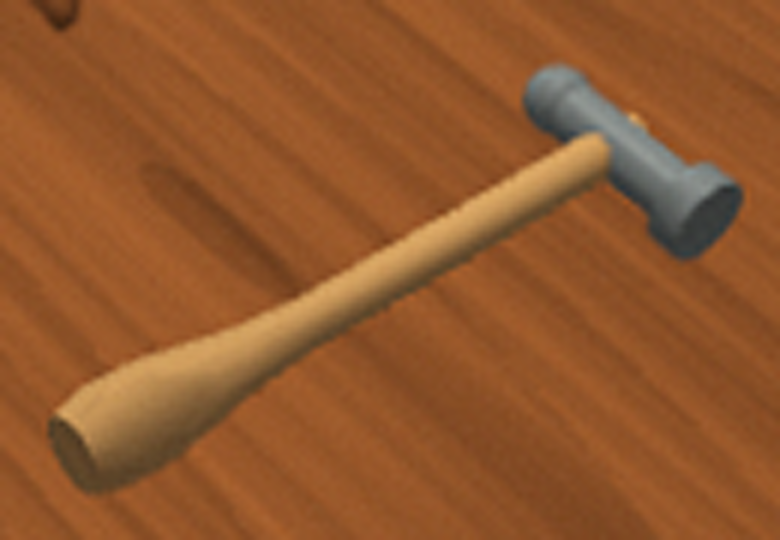

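```bash
cat >> h.py <<'E'
np.set_printoptions(precision=1,suppress=True)
def rel(*wps):
    # wps: (x,y,z,yaw) tool straight down -> shift/turn in current tool frame
    s=monitor.read_state(); A=R.from_euler('xyz',s['tcp_rot'],degrees=True)
    print('t',round(s['clock'],2),'tcp',s['eef_pos'],s['tcp_rot'],'F',s['ft_force'],'w',s['grip_width'])
    for x,y,z,w in wps:
        B=R.from_euler('xyz',[180,0,w],degrees=True)
        print((x,y,z,w),'->',A.inv().apply(np.array([x,y,z])-s['eef_pos']),(A.inv()*B).as_rotvec(degrees=True))
E
python3 - <<'E'
from h import *
t=cv2.imread('pics/top0.png');s=cv2.imread('pics/side0.png')
m=cv2.inRange(cv2.cvtColor(t,cv2.COLOR_BGR2HSV),(14,60,150),(24,150,255)); m[:, :370]=0; m[:,450:]=0; m[:168]=0
ys,xs=np.nonzero(m); Y=np.unique(ys); P=np.array([onz('top',(xs[ys==y].mean(),y),16) for y in Y])
a=np.polyfit(P[:,0],P[:,1],1); print('top yaw',np.degrees(np.arctan(a[0])),np.polyval(a,[593,643]))
m=cv2.inRange(cv2.cvtColor(s,cv2.COLOR_BGR2HSV),(14,60,120),(24,150,255)); m[:262]=0;m[:,:305]=0
n,l,st,c=cv2.connectedComponentsWithStats(m); k=1+st[1:,4].argmax(); print(st[k])
ys,xs=np.nonzero(l==k); P=np.array([onz('side',(x,ys[xs==x].mean()),16) for x in np.unique(xs)])
a=np.polyfit(P[8:-5,0],P[8:-5,1],1); print('side yaw',np.degrees(np.arctan(a[0])),np.polyval(a,[593,643]))
rel((593,-350,246,85.3),(593,-350,100,85.3),(593,-350,11,85.3))
E
```

```text
top yaw -4.793125563857895 [-349.9 -354.1]
[309 277  93  55 798]
side yaw -5.212979380067878 [-348.9 -353.5]
t 0.1 tcp [186.2 490.6 246.2] [-180.     0.1   69.2] F [-0.5  0.1 -0.6] w 88.26609438001083
(593, -350, 246, 85.3) -> [-641.6  678.6    0.8] [ -0.    0.1 -16.1]
(593, -350, 100, 85.3) -> [-641.4  678.7  146.8] [ -0.    0.1 -16.1]
(593, -350, 11, 85.3) -> [-641.3  678.7  235.8] [ -0.    0.1 -16.1]
```

Emit:
{"name": "carry_out", "arguments": {
  "increments": "1 -641 679 0 0 0 -16;1 -641 679 0 0 0 -16;1 -641 679 0 0 0 -16;1 -641 679 0 0 0 -16;1 -641 679 0 0 0 -16;1 -641 679 0 0 0 -16;1 -641 679 0 0 0 -16;1 -641 679 0 0 0 -16;1 -641 679 0 0 0 -16;1 -641 679 0 0 0 -16;1 -641 679 0 0 0 -16;1 -641 679 0 0 0 -16;1 -641 679 0 0 0 -16;1 -641 679 0 0 0 -16;1 -641 679 0 0 0 -16;1 -641 679 0 0 0 -16;1 -641 679 50 0 0 -16;1 -641 679 100 0 0 -16;1 -641 679 140 0 0 -16;1 -641 679 150 0 0 -16",
  "newtons": 60
}}

```text
clock: 2.6
eef_pos: [592.5, -348.2, 94.6]
tcp_rot: [-179.8, -0.1, 85.2]
ft_force: [0.1, 0.2, 0.1]
grip_width: 88.0
```

```bash
python3 - <<'E'
from h import *
rel((593,-349.5,11,85),(593,-349.5,60,85))
crop('top',330,120,150,150,4,'pics/g1.png')
E
```

```text
t 2.6 tcp [ 592.5 -348.2   94.6] [-179.8   -0.1   85.2] F [0.1 0.2 0.1] w 87.96229639183481
(593, -349.5, 11, 85) -> [-1.4  1.  83.6] [-0.2 -0.1  0.2]
(593, -349.5, 60, 85) -> [-1.3  0.8 34.6] [-0.2 -0.1  0.2]
```

View pics/g1.png

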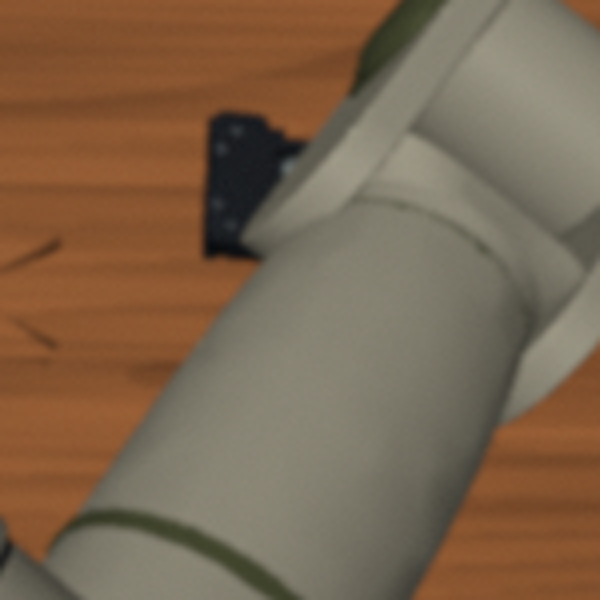

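Emit:
{"name": "carry_out", "arguments": {
  "increments": "1 -1 1 30 0 0 0;1 -1 1 60 0 0 0;1 -1 1 75 0 0 0;1 -1 1 80 0 0 0;1 -1 1 81 0 0 0;1 -1 1 81 0 0 0;1 -1 1 81 0 0 0"
}}

```text
clock: 3.52
eef_pos: [593.8, -349.8, 15.0]
tcp_rot: [-179.9, -0.0, 85.2]
ft_force: [0.6, 0.5, -0.9]
grip_width: 87.8
```

```bash
python3 - <<'E'
from h import *
rel((593,-349.5,12,85))
crop('side',300,200,160,120,5,'pics/g2.png')
E
```

```text
t 3.52 tcp [ 593.8 -349.8   15. ] [-179.9   -0.    85.2] F [ 0.6  0.5 -0.9] w 87.75268123763732
(593, -349.5, 12, 85) -> [ 0.3 -0.8  3. ] [-0.1 -0.   0.2]
```

View pics/g2.png

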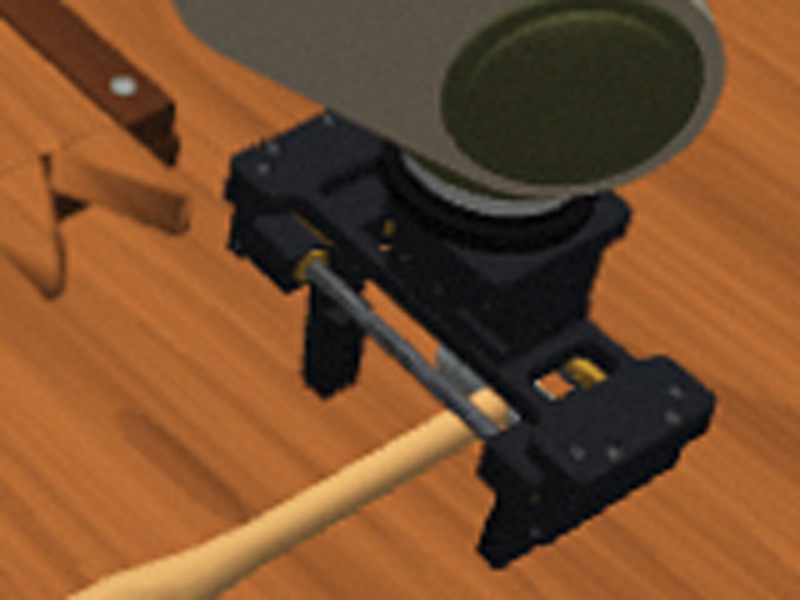

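Emit:
{"name": "carry_out", "arguments": {
  "increments": "1 0 0 3 0 0 0;1 0 0 3 0 0 0;-1 0 0 3 0 0 0;-1 0 0 3 0 0 0;-1 0 0 3 0 0 0;-1 0 0 3 0 0 0;-1 0 0 3 0 0 0;-1 0 0 3 0 0 0;-1 0 0 3 0 0 0",
  "newtons": 60
}}

```text
clock: 4.7
eef_pos: [593.7, -349.8, 11.8]
tcp_rot: [-179.9, -0.0, 85.2]
ft_force: [-0.1, 0.0, -0.8]
grip_width: 19.8
```

Emit:
{"name": "carry_out", "arguments": {
  "increments": "-1 0 0 0 0 0 0;-1 0 0 0 0 0 0;-1 0 0 0 0 0 0;-1 0 0 -20 0 0 0;-1 0 0 -50 0 0 0;-1 0 0 -90 0 0 0;-1 0 0 -100 0 0 0;-1 0 0 -100 0 0 0"
}}

```text
clock: 5.7
eef_pos: [593.9, -349.7, 111.7]
tcp_rot: [-179.9, -0.0, 85.2]
ft_force: [-0.6, -0.4, -2.1]
grip_width: 15.6
```

```bash
python3 - <<'E'
from h import *
rel()
crop('side',300,160,160,120,5,'pics/g3.png')
E
```

```text
t 5.7 tcp [ 593.9 -349.7  111.7] [-179.9   -0.    85.2] F [-0.6 -0.4 -2.1] w 15.566155828594994
```

View pics/g3.png

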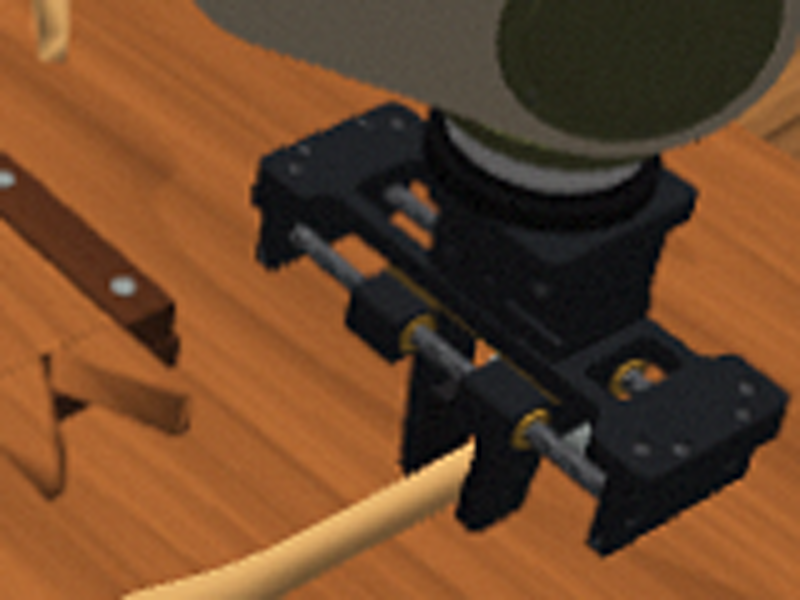

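```bash
python3 - <<'E'
from h import *
rel((481,125,112,86),(481,125,28,86))
E
```

```text
t 5.75 tcp [ 593.5 -349.4  110.5] [-179.8   -0.1   85.2] F [-1.1 -0.  -1.7] w 15.201366133967454
(481, 125, 112, 86) -> [ 463.5 -151.5   -0.2] [-0.2 -0.1 -0.8]
(481, 125, 28, 86) -> [ 463.3 -151.2   83.8] [-0.2 -0.1 -0.8]
```

Emit:
{"name": "carry_out", "arguments": {
  "increments": "-1 20 -7 0 0 0 0;-1 58 -19 0 0 0 0;-1 96 -31 0 0 0 0;-1 140 -46 0 0 0 0;-1 184 -60 0 0 0 0;-1 228 -75 0 0 0 0;-1 272 -89 0 0 0 0;-1 316 -103 0 0 0 0;-1 360 -118 0 0 0 -0.5;-1 400 -131 0 0 0 -0.8;-1 430 -141 0 0 0 -0.8;-1 452 -148 0 0 0 -0.8;-1 463 -151 0 0 0 -0.8;-1 463 -151 0 0 0 -0.8;-1 463 -151 40 0 0 -0.8;-1 463 -151 70 0 0 -0.8;-1 463 -151 81 0 0 -0.8;-1 463 -151 83 0 0 -0.8;-1 463 -151 83 0 0 -0.8"
}}

```text
clock: 8.12
eef_pos: [481.8, 124.5, 29.6]
tcp_rot: [-179.9, -0.1, 86.0]
ft_force: [-0.2, -0.4, -2.5]
grip_width: 15.5
```

```bash
python3 - <<'E'
from h import *
rel((480.5,119.5,27.8,86))
t=imaging.read_camera('top');crop('top',190,130,150,130,5,'pics/t1.png',t)
s=imaging.read_camera('side');crop('side',190,130,150,110,5,'pics/s1.png',s)
print(proj('top',(523.5,14.3,46)),proj('side',(523.5,14.3,46)))
E
```

```text
t 8.12 tcp [481.8 124.5  29.6] [-179.9   -0.1   86. ] F [-0.2 -0.4 -2.5] w 15.494037851775628
(480.5, 119.5, 27.8, 86) -> [-5.  -0.9  1.8] [-0.1 -0.1  0. ]
[249.4 209.5] [245.8 196.5]
```

View pics/t1.png

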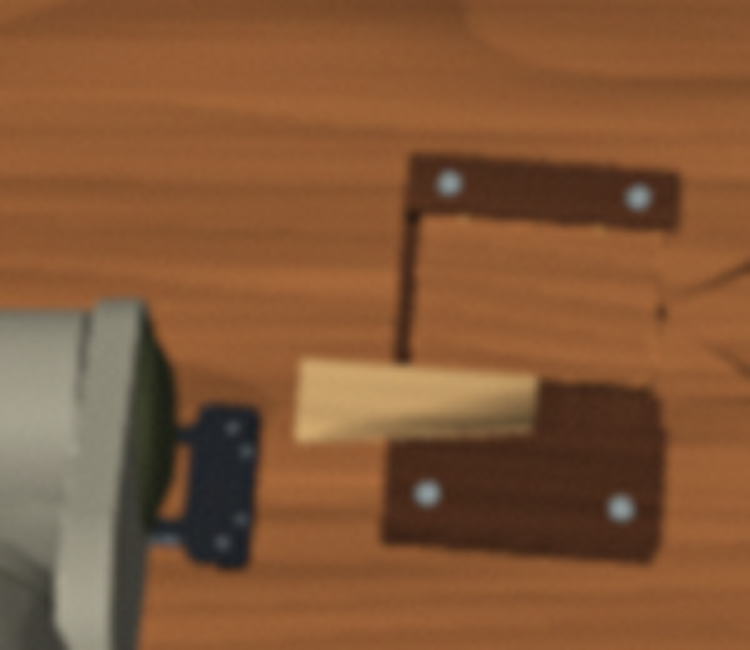

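View pics/s1.png

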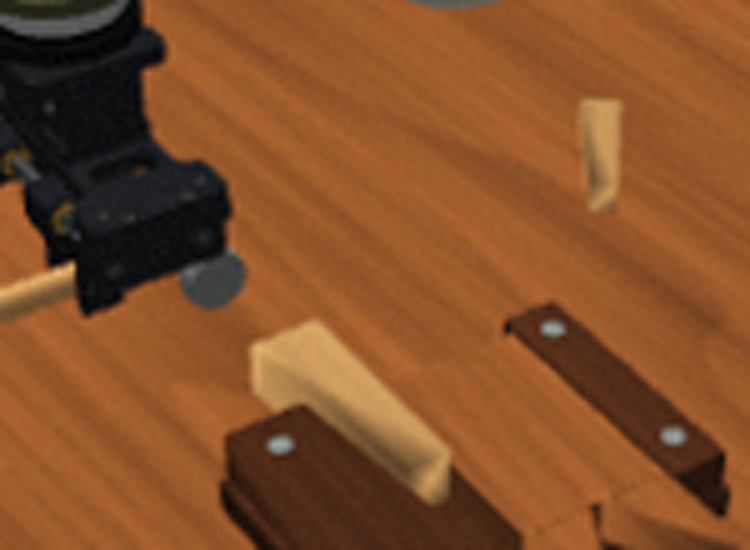

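```bash
python3 - <<'E'
from h import *
c=np.array((528.8,79.1,33.8)); p=proj('side',c); print(p,(p-[190,130])*5)
hy=np.array([.07,.9975,0]);hx=np.array([.9975,-.07,0])
for d in (hx*16,-hx*16,[0,0,16],[0,0,-16]): print((proj('side',c+d)-[190,130])*5)
s=imaging.read_camera('side'); crop('side',215,170,40,30,20,'pics/s2.png',s)
E
```

```text
[232.5 186.1] [212.6 280.7]
[241.2 269.8]
[183.7 291.8]
[211.  254.4]
[214.2 306.6]
```

View pics/s2.png

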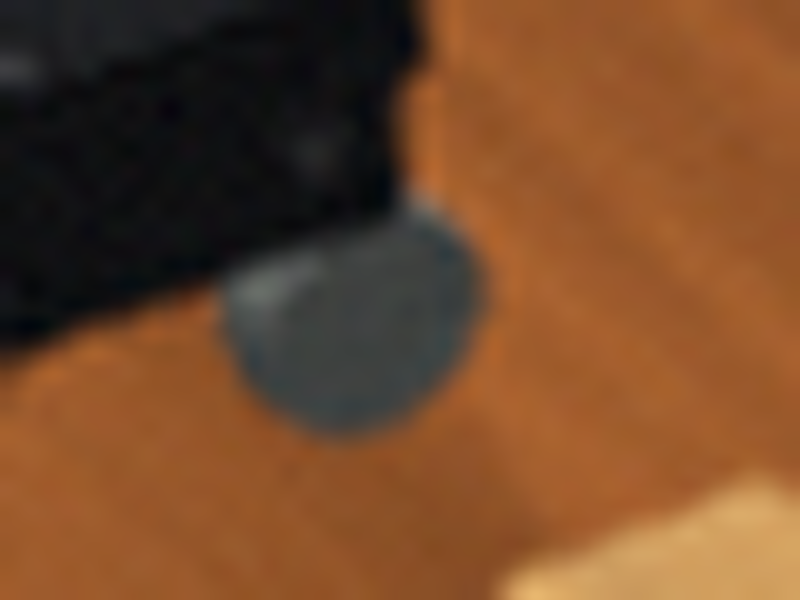

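Emit:
{"name": "carry_out", "arguments": {
  "increments": "-1 0 -0.7 1.8 0 0 0;-1 -15 -0.7 1.8 0 0 0;-1 -35 -0.7 1.8 0 0 0;-1 -55 -0.7 1.8 0 0 0;-1 -75 -0.7 1.8 0 0 0;-1 -75 -0.7 1.8 0 0 0"
}}

```text
clock: 9.02
eef_pos: [475.7, 48.6, 27.8]
tcp_rot: [-179.9, -0.1, 85.9]
ft_force: [0.4, 0.5, -1.8]
grip_width: 15.0
```

```bash
python3 - <<'E'
from h import *
rel((474.6, 32.8,27.8,86),(480.5,119.5,27.8,86))
t=imaging.read_camera('top');crop('top',210,170,100,80,7,'pics/t2.png',t)
s=imaging.read_camera('side');crop('side',210,160,100,80,7,'pics/s3.png',s)
E
```

```text
t 9.03 tcp [475.7  48.6  27.8] [-179.9   -0.1   85.9] F [ 0.4  0.5 -1.8] w 15.004921728079545
(474.6, 32.8, 27.8, 86) -> [-15.9   0.   -0.1] [-0.1 -0.1 -0.1]
(480.5, 119.5, 27.8, 86) -> [71.  -0.3  0.1] [-0.1 -0.1 -0.1]
```

View pics/t2.png

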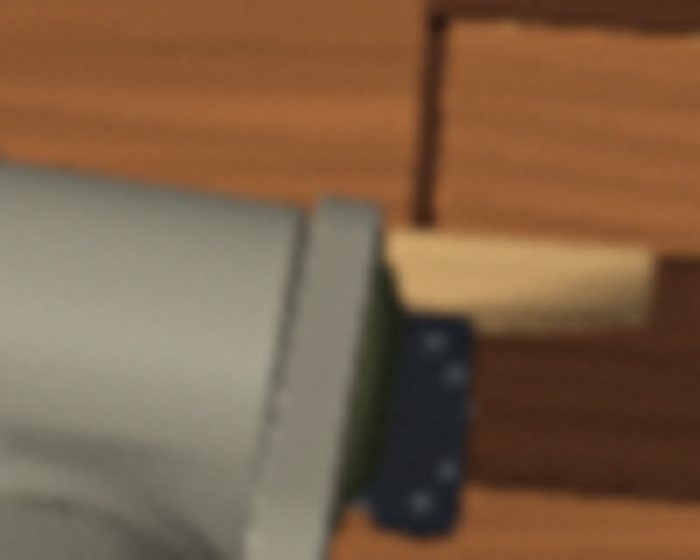

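View pics/s3.png

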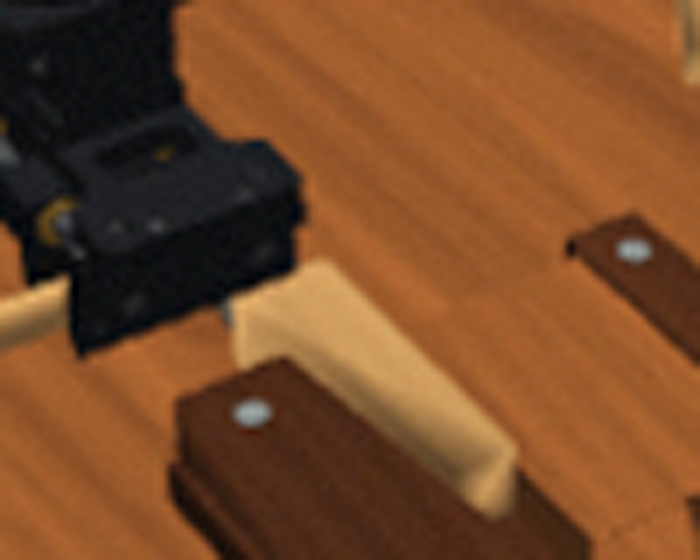

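Emit:
{"name": "carry_out", "arguments": {
  "increments": "-1 20 0 0 0 0 0;-1 40 0 0 0 0 0;-1 45 0 0 0 0 0;-1 45 0 0 0 0 0;-1 30 0 0 0 0 0;-1 10 0 0 0 0 0;-1 -9 0 0 0 0 0;-1 -9 0 0 0 0 0;-1 10 0 0 0 0 0;-1 30 0 0 0 0 0;-1 45 0 0 0 0 0;-1 45 0 0 0 0 0"
}}

```text
clock: 10.62
eef_pos: [478.8, 95.1, 27.7]
tcp_rot: [-179.9, -0.1, 86.1]
ft_force: [-0.1, -0.5, -2.0]
grip_width: 15.4
```

```bash
python3 - <<'E'
from h import *
rel((474.6, 32.8,27.8,86))
t=imaging.read_camera('top');crop('top',235,145,100,100,6,'pics/t3.png',t)
s=imaging.read_camera('side');crop('side',210,160,100,80,7,'pics/s4.png',s)
E
```

```text
t 10.62 tcp [478.8  95.1  27.7] [-179.9   -0.1   86.1] F [-0.1 -0.5 -2. ] w 15.425993427353305
(474.6, 32.8, 27.8, 86) -> [-62.4   0.1  -0.1] [-0.1 -0.1  0.1]
```

View pics/t3.png

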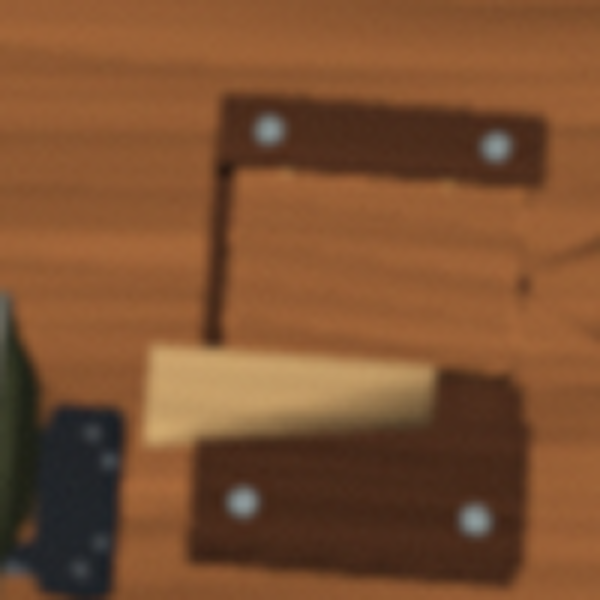

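View pics/s4.png

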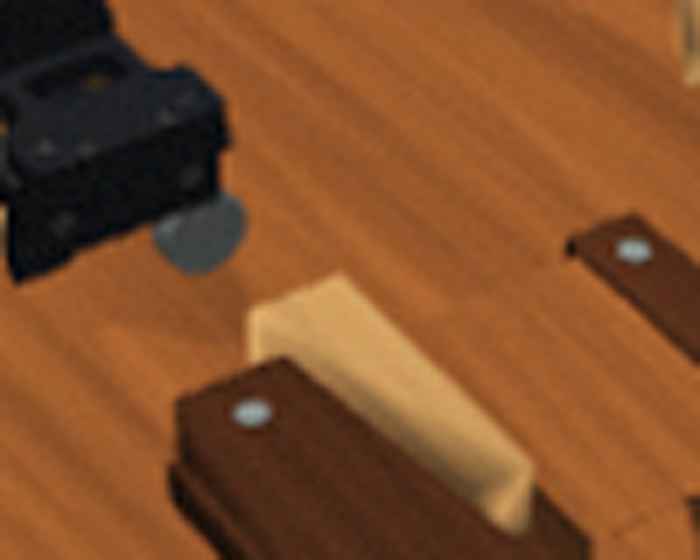

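Emit:
{"name": "carry_out", "arguments": {
  "increments": "-1 -15 0 0 0 0 0;-1 -35 0 0 0 0 0;-1 -50 0 0 0 0 0;-1 -62 0 0 0 0 0;-1 -63 0 0 0 0 0;-1 -63 0 0 0 0 0"
}}

```text
clock: 11.48
eef_pos: [474.5, 32.0, 27.7]
tcp_rot: [-179.9, -0.2, 86.0]
ft_force: [2.3, 10.9, -2.9]
grip_width: 15.5
```

Emit:
{"name": "carry_out", "arguments": {
  "increments": "-1 -1 0 0 0 0 0;-1 -2 0 0 0 0 0;-1 -2.5 0 0 0 0 0;-1 -2.5 0 0 0 0 0"
}}

```text
clock: 11.98
eef_pos: [473.9, 31.2, 27.6]
tcp_rot: [-179.8, -0.3, 86.1]
ft_force: [0.6, 19.9, -0.0]
grip_width: 15.8
```

Emit:
{"name": "carry_out", "arguments": {
  "increments": "-1 15 0 0 0 0 0;-1 35 0 0 0 0 0;-1 40 0 0 0 0 0;-1 25 0 0 0 0 0;-1 10 0 0 0 0 0;-1 -2 0 0 0 0 0;-1 -3 0 0 0 0 0;-1 -3 0 0 0 0 0"
}}

```text
clock: 12.98
eef_pos: [472.1, 30.1, 27.3]
tcp_rot: [-179.6, -0.6, 86.1]
ft_force: [-2.9, 26.5, 1.3]
grip_width: 15.7
```

Emit:
{"name": "carry_out", "arguments": {
  "increments": "-1 15 0 0 0 0 0;-1 40 0 0 0 0 0;-1 60 0 0 0 0 0;-1 70 0 0 0 0 0;-1 70 0 0 0 0 0"
}}

```text
clock: 13.6
eef_pos: [476.9, 99.8, 28.0]
tcp_rot: [-179.6, -0.6, 86.1]
ft_force: [-0.0, 0.1, -2.2]
grip_width: 15.1
```

```bash
python3 - <<'E'
from h import *
rel()
t=imaging.read_camera('top');crop('top',235,145,100,100,6,'pics/t4.png',t)
s=imaging.read_camera('side');crop('side',210,160,100,80,7,'pics/s5.png',s)
E
```

```text
t 13.6 tcp [476.9  99.8  28. ] [-179.6   -0.6   86.1] F [-0.   0.1 -2.2] w 15.057662189699027
```

View pics/t4.png

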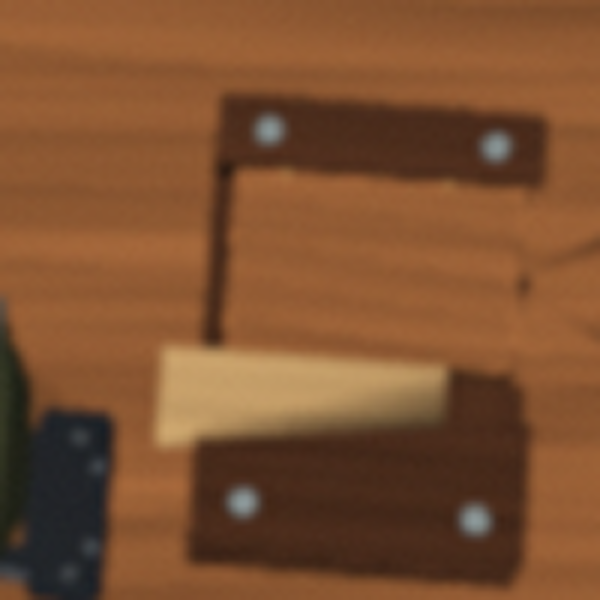

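View pics/s5.png

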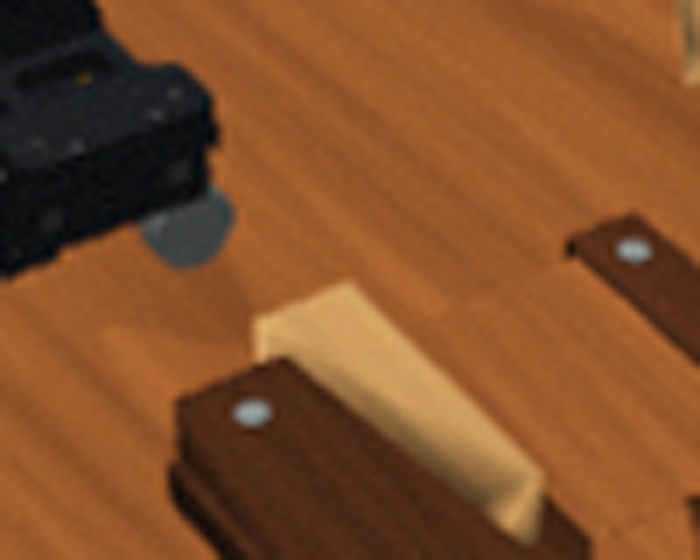

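Emit:
{"name": "carry_out", "arguments": {
  "increments": "-1 -20 0 0 0 0 0;-1 -40 0 0 0 0 0;-1 -60 0 0 0 0 0;-1 -71 0 0 0 0 0;-1 -73 0 0 0 0 0;-1 -73 0 0 0 0 0"
}}

```text
clock: 14.45
eef_pos: [470.1, 29.6, 26.9]
tcp_rot: [-179.4, -0.9, 86.1]
ft_force: [-2.0, 30.3, 2.5]
grip_width: 15.9
```

Emit:
{"name": "carry_out", "arguments": {
  "increments": "-1 15 0 0 0 0 0;-1 40 0 0 0 0 0;-1 60 0 0 0 0 0;-1 70 0 0 0 0 0;-1 70 0 0 0 0 0"
}}

```text
clock: 15.08
eef_pos: [474.8, 99.5, 27.9]
tcp_rot: [-179.4, -0.9, 86.2]
ft_force: [0.3, -0.2, -2.1]
grip_width: 15.3
```

```bash
python3 - <<'E'
from h import *
t=imaging.read_camera('top');crop('top',235,145,100,100,6,'pics/t5.png',t)
s=imaging.read_camera('side');cv2.imwrite('pics/s6full.png',s)
def x(im):
    im=cv2.cvtColor(im,cv2.COLOR_BGR2HSV).astype(int) if im.shape[0]==600 else im
    m=cv2.inRange(im.astype(np.uint8),(14,60,150),(24,160,255)); m[:330]=0;m[460:]=0; m[:,:50]=0
    ys,xs=np.nonzero(m); r=[xs[ys==y] for y in range(360,425,5)]
    return np.mean([a.min() for a in r]),np.mean([a.max() for a in r])
for n in('c1','t3','t4','t5'): print(n,x(cv2.imread(f'pics/{n}.png')))
f=lambda x,y:((x+.5)/6-.5+235,(y+.5)/6-.5+145)
a=[onz('top',f(*p),46) for p in((161,345),(156,447))]; print(a)
c=(a[0]+a[1])/2; m=np.array([551.5,-95.3]); print('protrusion',(c[:2]-m)@[.07,.9975]-65)
rel((480,150,200,86))
E
```

```text
c1 (np.float64(82.84615384615384), np.float64(318.2307692307692))
t3 (np.float64(142.6153846153846), np.float64(389.38461538461536))
t4 (np.float64(154.6153846153846), np.float64(402.2307692307692))
t5 (np.float64(154.92307692307693), np.float64(402.0769230769231))
[array([541.2, -13.5,  46. ]), array([501.4, -11.9,  46. ])]
protrusion 15.275134733561401
t 15.18 tcp [474.8  98.9  27.9] [-179.4   -0.9   86.1] F [-0.6  0.1 -1.7] w 15.496076676243232
(480, 150, 200, 86) -> [  53.9   -0.2 -171.3] [-0.6 -0.9  0.1]
```

View pics/s6full.png

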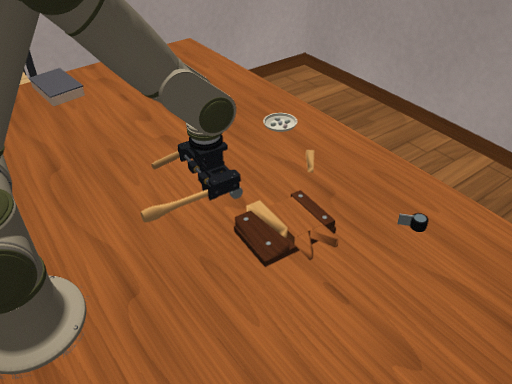

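```bash
python3 - <<'E'
from h import *
s=cv2.imread('pics/s6full.png')
crop('side',130,170,125,60,6,'pics/s7.png',s)
for P in [(300,111.2,32),(521.8,53.5,32)]: print((proj('side',P)-[130,170])*6, (proj('side',np.array(P)+[0,0,5])-[130,170])*6)
E
```

```text
[ 64.  282.2] [ 61.7 272.2]
[636.1 138.4] [635.6 128.6]
```

View pics/s7.png

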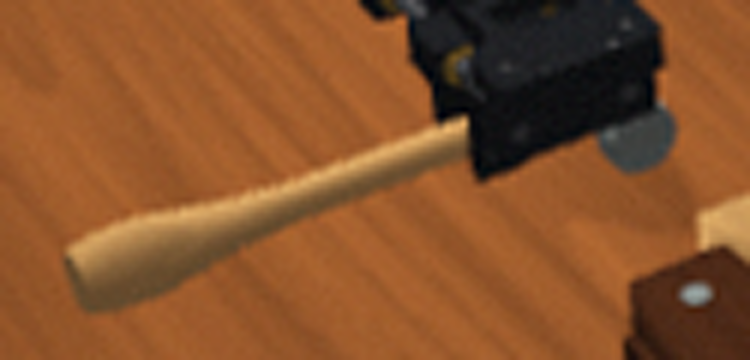

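Emit:
{"name": "carry_out", "arguments": {
  "increments": "-1 15 0 0 0 0 0;-1 35 0 0 -0.3 -0.5 0;-1 52 0 0 -0.6 -0.9 0;-1 52 0 0 -0.6 -0.9 0;-1 52 0 4 -0.6 -0.9 0;-1 52 0 8 -0.6 -0.9 0;-1 52 0 11 -0.6 -0.9 0;-1 52 0 13 -0.6 -0.9 0;-1 52 0 13 -0.6 -0.9 0;-1 52 0 13 -0.6 -0.9 0"
}}

```text
clock: 16.42
eef_pos: [478.3, 151.0, 15.8]
tcp_rot: [-180.0, 0.0, 86.1]
ft_force: [0.0, 0.3, -1.1]
grip_width: 15.5
```

```bash
python3 - <<'E'
from h import *
s=imaging.read_camera('side');crop('side',110,130,130,90,6,'pics/s8.png',s)
rel()
E
```

```text
t 16.48 tcp [478.3 151.   15.8] [-180.     0.    86.1] F [-0.4  0.9 -2. ] w 15.473528841760258
```

View pics/s8.png

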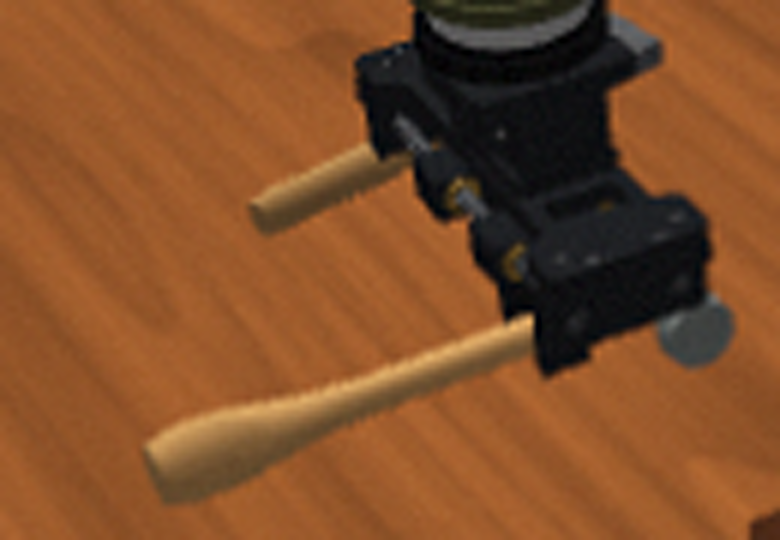

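Lower in small steps until the bench takes the weight.

Emit:
{"name": "carry_out", "arguments": {
  "increments": "-1 0 0 1 0 0 0;-1 0 0 2 0 0 0;-1 0 0 3 0 0 0;-1 0 0 3.5 0 0 0;-1 0 0 3.5 0 0 0"
}}

```text
clock: 17.1
eef_pos: [478.3, 151.0, 12.3]
tcp_rot: [-180.0, 0.0, 86.1]
ft_force: [-0.4, 0.7, 0.1]
grip_width: 15.3
```

Emit:
{"name": "carry_out", "arguments": {
  "increments": "-1 0 0 0.5 0 0 0;-1 0 0 1 0 0 0;-1 0 0 1 0 0 0"
}}

```text
clock: 17.48
eef_pos: [478.4, 151.1, 11.9]
tcp_rot: [-180.0, 0.0, 86.1]
ft_force: [-3.7, 1.3, 7.3]
grip_width: 15.3
```

Emit:
{"name": "carry_out", "arguments": {
  "increments": "-0.7 0 0 0 0 0 0;-0.62 0 0 0 0 0 0;-0.58 0 0 0 0 0 0;-0.5 0 0 0 0 0 0;-0.3 0 0 0 0 0 0;0 0 0 0 0 0 0;0.5 0 0 0 0 0 0;1 0 0 0 0 0 0;1 0 0 0 0 0 0;1 0 0 0 0 0 0;1 0 0 0 0 0 0;1 0 0 0 0 0 0"
}}

```text
clock: 18.98
eef_pos: [478.4, 151.1, 11.9]
tcp_rot: [-180.0, 0.0, 86.1]
ft_force: [1.1, 0.6, 1.0]
grip_width: 88.1
```

```bash
python3 - <<'E'
from h import *
s=imaging.read_camera('side');crop('side',110,130,130,90,6,'pics/s9.png',s)
rel()
E
```

```text
t 19.02 tcp [478.4 151.1  11.9] [-180.     0.    86.1] F [-0.4  0.6  0.6] w 87.77296982380786
```

View pics/s9.png

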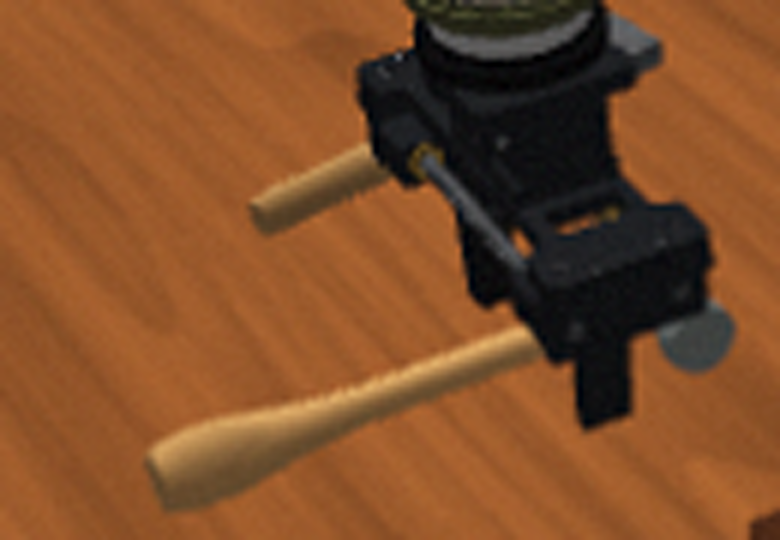

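Hammer rests on the bench with the jaws open. Rising straight up.

Emit:
{"name": "carry_out", "arguments": {
  "increments": "1 0 0 -20 0 0 0;1 0 0 -50 0 0 0;1 0 0 -100 0 0 0;1 0 0 -150 0 0 0;1 0 0 -200 0 0 0;1 0 0 -250 0 0 0;1 150 0 -250 0 0 0;1 150 0 -250 0 0 0;1 150 0 -250 0 0 0;1 200 0 -250 0 0 0;1 250 0 -250 0 0 0;1 250 0 -250 0 0 0;1 250 0 -250 0 0 0;1 250 0 -250 0 0 0"
}}

```text
clock: 20.78
eef_pos: [495.6, 399.6, 262.1]
tcp_rot: [180.0, 0.0, 86.0]
ft_force: [0.4, 0.2, -0.7]
grip_width: 88.2
```

```bash
python3 - <<'E'
from h import *
cv2.imwrite('pics/tf.png',imaging.read_camera('top')); cv2.imwrite('pics/sf.png',imaging.read_camera('side')); rel()
E
```

```text
t 20.88 tcp [495.6 399.8 262.2] [180.    0.   86.1] F [ 0.3 -0.1 -1. ] w 88.1635181568861
```

View pics/tf.png

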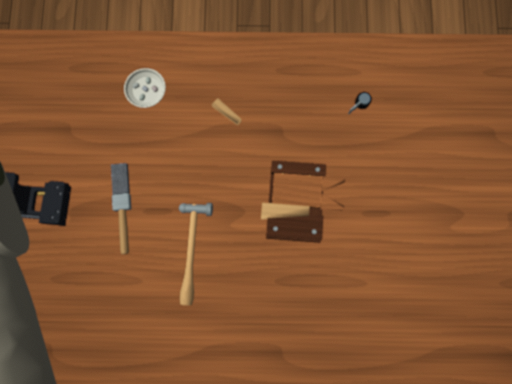

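View pics/sf.png

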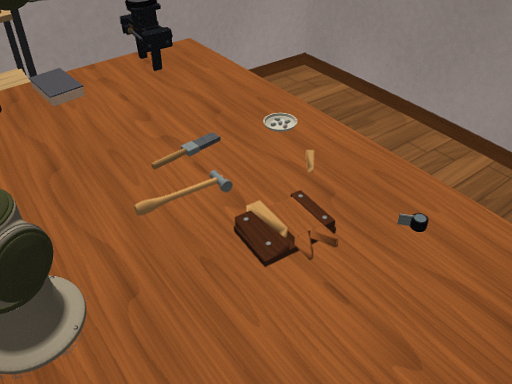

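The hammer lies on bare bench (head near px (196,209) in the top view). The wedge is driven in (butt near px (262,211)), and the arm is clear of everything.

```bash
python3 -c "
from plant import manip; print(manip.hand_in())"
```

```text
the job is handed in; nothing more can be done
None
```

The wedge is driven in tight, and the hammer lies on the bare bench beside the clamp. I handed the job in at about 21 s.

- **Taps:** I gripped the hammer by its neck and gave the wedge five separate taps with the flat face, backing off about 40–70 mm between them. The gripper never touched the wedge.
- **Tightness:** After the fourth tap the butt stood out about 15.3 mm, against 15 mm when tight. The fifth tap, at about 30 N, moved it no further (0.3 px in an enlarged picture, about 0.1 mm).
- **Laying down:** I lowered the hammer until the bench took its weight, at about 7 N. Then I opened the jaws slowly and lifted straight up.
- **Final pictures:** Both cameras show the hammer flat on the bench, everything else where it was, and the arm clear.
- **Small disagreement:** The hammer turned or slid a few millimetres in the grip during the firmer taps. The tool also tilted about 1°, which I levelled before laying the hammer down. No check failed.

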